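Shut off the feed lane whose wheel has a worn bearing

ROBOT

A 6-joint arm with a two-finger parallel gripper is mounted at the origin on the work surface. World frame = base frame: x ahead of the robot, y to its left, z up, the work surface at z = 0. Lengths are in m, angles in rad, forces in N, time in s.
With the tool pointing down it reaches from about 0.375 to 0.925 m from the base axis. Payload 5.7 kg.
Tool frame: the origin (TCP) lies on the centre line of the jaws, within the pads' length; the fingertips stand 22 mm ahead of it and the grasp point (between the pads) lies 3 mm ahead of it (arm.tips_ahead is the distance from the TCP to the fingertips, in m); z points along the fingers, y is the line along which they close (so a half turn about z gives the same grasp; the last joint's range is limited). The gripper opens to 85 mm and grips with 20 to 120 N. Pads are 22 mm wide; open, the fingers measure 114 mm over their backs; the gripper's body (76 mm by 85 mm) begins 54 mm behind the grasp point. The pads swing forward as they close: fully open they stand 13 mm farther back than shut.
Start: joints at [1.098, 0.359, 1.51, -0, 1.272, -0.115], TCP at [0.21, 0.562, 0.253] pointing down, gripper open.
Joint ranges: [-2.97, 2.97], [-1.01, 2.36], [0.21, 2.38], [-0.96, 4.11], [0.2, 2.71], [-2.98, 2.98]. Speed limits (rad/s): [2.39, 2.39, 3.14, 3.14, 3.14, 3.14].

INTERFACE

Orientations are given as a rotation vector (axis times angle).
In Python, from rig import arm gives the robot as it stands. The module is installed in compiled form; this text tells all that it offers.
- The arm moves only by the shell command python3 -m jog 'ROWS' [OPENING] [FORCE]. ROWS is JSON, a list of rows, each a list of 4 numbers: the shift along the tool's x, y, z in cm, then the turn about the tool's z in degrees. A call has 1 to 12 rows; each row is the pose to reach, as a shift and turn from the pose commanded when the call began, along the tool's axes at that moment; what a row does not reach only later rows make up. A row lasts 1/12 s, in which the tool goes at most 41.7 mm and 7.16 degrees, less where a joint would pass 70% of its speed; a pose out of reach is approached as far as the arm can. A call with a gripper value outside its range is refused whole. OPENING is the opening, from 0 (shut) to 1 (fully open), set as the call begins (- or left out, the last holds). The fingers move at their own pace and stop on an object; FORCE is the grip in N (left out, the last holds). Time passes only in rows, so rows that repeat a pose let the fingers close. It gives the time, the measured TCP pose, the force, the opening and the grip force at its end, in the units of the state.
- arm.sense(): the state, without advancing time (a new reading comes with each control period).
- arm.capture(name): name is "side" or "top"; returns a dict with "color" (420x560x3 uint8, red, green, blue), "mtx" (3x3 intrinsics, pixels), "R" (3x3) and "t" (3): a world point X has camera coordinates R X + t. Camera axes: x right, y down, z forward; pixel columns grow to the right and rows downward; lengths in m; the calibration is good to about 2 mm. A picture is of the moment at which its call begins. There is no depth.
- arm.job_done(): hands the job in; it is judged then, once.
The state is a dict: "clock": time; "qpos": joint angles; "qd": joint speeds; "tau": joint torques, N m; "tool_pos": TCP position; "ee_rot": TCP orientation; "force": force on the tool from outside, world axes, zero at the start; "moment": the same for the moment, N m; "grip_width": finger opening in m; "grasp_force": force on a finger pad.
Only numpy, scipy, OpenCV 4.12 (cv2) and the standard library are available. Lean on these libraries where they do the work, as an engineer would, in place of code of your own. Each camera call takes 0.05 s, during which the arm holds its last target. There are 200 camera calls.

TASK

One of the three feed wheels on the board track has a worn bearing. Rock the wheels side to side at the top of the tyre to find the one with play, then push that lane's gate down until its spring catch clicks over the bar, so that no more boards go in there. Leave the other two gates open and do not disturb the things lying around the track.

Things in the scene. Friction and masses are not known exactly. Their poses are not given: they have to be found in the camera images.
- track: Three-lane board feed track fixed to the bench: green base 360 x 400 mm, lanes 120 mm apart, rails 58 mm high. Origin on the bench under the middle lane; x runs along the lanes from gates to wheels, y across to the left lane, z up. Lane centres at y = 120 (left), 0, -120 mm. Gates in a row at x = -85 mm between posts 150 mm high, inner faces 53 mm either side of lane centre; axles near x = 65 mm.
- wheel_left: Rubber-tyred wheel of the left lane, 100 mm across, 26 mm wide. Origin: its centre, 83 mm up; top 133 mm. y axis = axle, across the lane; spins freely. Bearing blocks, 34 to 48 mm either side of its centre, reach 98 mm high. All start upright. A sound wheel cannot lean; the worn one flops over under 1 N, stops hard with its top 4 to 5 mm off, and stays leaning to that side.
- wheel_middle: Rubber-tyred wheel of the middle lane, 100 mm across, 26 mm wide. Origin: its centre, 83 mm up; top 133 mm. y axis = axle, across the lane; spins freely. Bearing blocks, 34 to 48 mm either side of its centre, reach 98 mm high. All start upright. A sound wheel cannot lean; the worn one flops over under 1 N, stops hard with its top 4 to 5 mm off, and stays leaning to that side.
- wheel_right: Rubber-tyred wheel of the right lane, 100 mm across, 26 mm wide. Origin: its centre, 83 mm up; top 133 mm. y axis = axle, across the lane; spins freely. Bearing blocks, 34 to 48 mm either side of its centre, reach 98 mm high. All start upright. A sound wheel cannot lean; the worn one flops over under 1 N, stops hard with its top 4 to 5 mm off, and stays leaning to that side.
- bar_left (a point): Middle of the top face of the left gate's push bar: steel, 84 mm long across the lane, 16 mm deep, 12 mm high, on the top edge of the gate's sheet blade. Height 162 mm wide open, 116 to 112 mm when shut. Axes as the track's. Its catch stands in front (-x side), 27 to 41 mm from here towards +y; the rest of the bar is clear to press.
- gate_left (a joint): How far the left lane's gate is pushed down: 0 wide open, 0.050 m at its end stop. It stays where it is left. Sliding it takes about 4 N, and up to about 12 N past 0.023 m, where the bar forces the spring catch back; beyond 0.046 m the catch snaps over the bar.
- catch_left (a joint): Angle of the left lane's spring catch: 0 upright (at rest, or snapped over the bar), about 0.1 rad while the bar holds it back.
- bar_middle (a point): Middle of the top face of the middle gate's push bar: steel, 84 mm long across the lane, 16 mm deep, 12 mm high, on the top edge of the gate's sheet blade. Height 162 mm wide open, 116 to 112 mm when shut. Axes as the track's. Its catch stands in front (-x side), 27 to 41 mm from here towards +y; the rest of the bar is clear to press.
- gate_middle (a joint): How far the middle lane's gate is pushed down: 0 wide open, 0.050 m at its end stop. It stays where it is left. Sliding it takes about 4 N, and up to about 12 N past 0.023 m, where the bar forces the spring catch back; beyond 0.046 m the catch snaps over the bar.
- catch_middle (a joint): Angle of the middle lane's spring catch: 0 upright (at rest, or snapped over the bar), about 0.1 rad while the bar holds it back.
- bar_right (a point): Middle of the top face of the right gate's push bar: steel, 84 mm long across the lane, 16 mm deep, 12 mm high, on the top edge of the gate's sheet blade. Height 162 mm wide open, 116 to 112 mm when shut. Axes as the track's. Its catch stands in front (-x side), 27 to 41 mm from here towards +y; the rest of the bar is clear to press.
- gate_right (a joint): How far the right lane's gate is pushed down: 0 wide open, 0.050 m at its end stop. It stays where it is left. Sliding it takes about 4 N, and up to about 12 N past 0.023 m, where the bar forces the spring catch back; beyond 0.046 m the catch snaps over the bar.
- catch_right (a joint): Angle of the right lane's spring catch: 0 upright (at rest, or snapped over the bar), about 0.1 rad while the bar holds it back.
- pallet: Bystander: orange carrier, 240 x 170 x 12 mm, holding a green panel with cream parts; lies on the bench. Origin: centre of its underside.
- screwdriver: Bystander: screwdriver with a black handle lying on the bench along its x axis. Origin: underside.
- brush: Bystander: brush with a black handle lying on the bench along its x axis. Origin: underside.
- solvent_bottle: Bystander: white bottle, 60 mm in diameter, 150 mm high, standing on the bench. Origin: centre of its underside.

How it is judged:
On the way, in this order (a step that is already met when the one before it is completed fails the run):
1. the wheel with the worn bearing is rocked with the fingers until it leans well over in its play (0.04 rad or more, to either side); only the worn one can ((((angle between wheel_left's own y axis and vertical above 1.6108 rad or angle between wheel_left's own y axis and vertical below 1.5308 rad) and contact force between the fingers and wheel_left above 0.3 N) or ((angle between wheel_middle's own y axis and vertical above 1.6108 rad or angle between wheel_middle's own y axis and vertical below 1.5308 rad) and contact force between the fingers and wheel_middle above 0.3 N) or ((angle between wheel_right's own y axis and vertical above 1.6108 rad or angle between wheel_right's own y axis and vertical below 1.5308 rad) and contact force between the fingers and wheel_right above 0.3 N))).
2. that wheel's lane is shut: gate down and its catch snapped over the bar, the other two gates open ((((angle between wheel_left's own y axis and vertical above 1.6008 rad or angle between wheel_left's own y axis and vertical below 1.5408 rad) and value of joint gate_left above 0.0445 m and value of joint catch_left below 0.035 rad and value of joint each of gate_middle, gate_right below 0.015 m) or ((angle between wheel_middle's own y axis and vertical above 1.6008 rad or angle between wheel_middle's own y axis and vertical below 1.5408 rad) and value of joint gate_middle above 0.0445 m and value of joint catch_middle below 0.035 rad and value of joint each of gate_left, gate_right below 0.015 m) or ((angle between wheel_right's own y axis and vertical above 1.6008 rad or angle between wheel_right's own y axis and vertical below 1.5408 rad) and value of joint gate_right above 0.0445 m and value of joint catch_right below 0.035 rad and value of joint each of gate_left, gate_middle below 0.015 m))), for 0.2 s.
At the end, for the whole second after the job is handed in: The gate of the lane whose wheel has the worn bearing (it rests leaning by over 0.03 rad, as it fell when rocked) is down (at least 44.5 mm of its 50 mm travel) with its catch sprung back upright over the bar (within 0.035 rad), and the other two gates are still open (pushed down less than 15 mm) ((((angle between wheel_left's own y axis and vertical above 1.6008 rad or angle between wheel_left's own y axis and vertical below 1.5408 rad) and value of joint gate_left above 0.0445 m and value of joint catch_left below 0.035 rad and value of joint each of gate_middle, gate_right below 0.015 m) or ((angle between wheel_middle's own y axis and vertical above 1.6008 rad or angle between wheel_middle's own y axis and vertical below 1.5408 rad) and value of joint gate_middle above 0.0445 m and value of joint catch_middle below 0.035 rad and value of joint each of gate_left, gate_right below 0.015 m) or ((angle between wheel_right's own y axis and vertical above 1.6008 rad or angle between wheel_right's own y axis and vertical below 1.5408 rad) and value of joint gate_right above 0.0445 m and value of joint catch_right below 0.035 rad and value of joint each of gate_left, gate_middle below 0.015 m))); the robot touches nothing.
It fails at once if a gate is pushed down 15 mm or more in a lane whose wheel has not been found loose (it is not leaning by over 0.03 rad) ((value of joint gate_left above 0.015 m and not (angle between wheel_left's own y axis and vertical above 1.6008 rad or angle between wheel_left's own y axis and vertical below 1.5408 rad)) or (value of joint gate_middle above 0.015 m and not (angle between wheel_middle's own y axis and vertical above 1.6008 rad or angle between wheel_middle's own y axis and vertical below 1.5408 rad)) or (value of joint gate_right above 0.015 m and not (angle between wheel_right's own y axis and vertical above 1.6008 rad or angle between wheel_right's own y axis and vertical below 1.5408 rad))).
It fails at once if the panel carrier, screwdriver, brush or bottle is shifted by more than 20 mm (distance of any of pallet, screwdriver, brush, solvent_bottle from where it was at the start of the episode above 0.02 m).
It also fails if it takes over 48 s, if anything falls off the work surface, if the arm or the gripper's body presses on something with over 40 N, if the wrist force passes 120 N, or if a joint passes its speed limit or range.

## Working session

There is one attempt and no reset: what is moved stays moved. The work goes in short steps, Python scripts to look and compute and a shell command to move; the robot and the scene stay as the last step left them, time stands still between calls to the robot, and variables do not carry over. Pictures are saved under pics/ and viewed, at most 10 in all, crops included, and the job is handed in when it is done.

```bash
mkdir -p pics
python3 - <<'E'
from rig import arm
import cv2
s=arm.sense();print(s['clock'],s['tool_pos'],s['ee_rot'],s['force'],s['grip_width'])
for n in("side","top"):
    c=arm.capture(n);cv2.imwrite(f'pics/{n}0.png',c['color'][:,:,::-1]);print(n,c['mtx'].tolist(),c['R'].round(4).tolist(),c['t'].round(4).tolist())
E
```

```text
0.0 [0.20983947 0.56141222 0.25243758] [-5.58958428e-01 -3.09089197e+00  2.81231747e-03] [ 0.26346624 -0.68716488 -0.68113213] 0.08579282728278356
side [[419.43109912754966, 0.0, 280.1763995044251], [0.0, 419.43109912754966, 214.3760641151734], [0.0, 0.0, 1.0]] [[0.8467, -0.532, -0.0086], [-0.2976, -0.4601, -0.8365], [0.4411, 0.7108, -0.5479]] [-0.4377, 0.2646, 1.0279]
top [[450.6453428225002, 0.0, 279.73600877044214], [0.0, 450.6453428225002, 203.89472369235642], [0.0, 0.0, 1.0]] [[0.0042, -0.9999, -0.0097], [-0.994, -0.0032, -0.109], [0.1089, 0.0101, -0.994]] [0.0213, 0.5688, 1.1437]
```

View pics/side0.png

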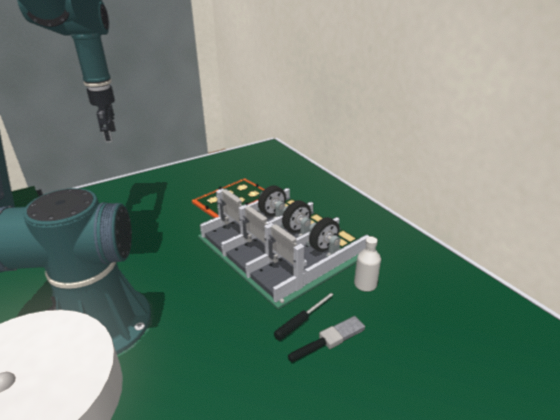

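View pics/top0.png

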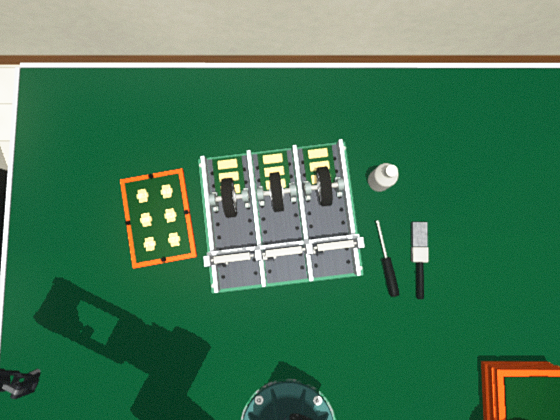

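The views show the track ahead of the robot: in the top view the wheels are at about (228,197), (276,190) and (324,186), and the gate bars at (237,257), (284,251) and (334,245). The pallet lies to its left, and the bottle, screwdriver and brush to its right. I'll take enlarged crops to pick exact points.

Run:
```python
import cv2
a=cv2.imread('pics/top0.png')[130:300,190:380];cv2.imwrite('pics/topc.png',cv2.resize(a,None,fx=3.5,fy=3.5,interpolation=cv2.INTER_CUBIC)[:600])
a=cv2.imread('pics/side0.png')[170:310,190:390];cv2.imwrite('pics/sidec.png',cv2.resize(a,None,fx=4,fy=4,interpolation=cv2.INTER_CUBIC))
```

```text
(no output)
```

View pics/topc.png

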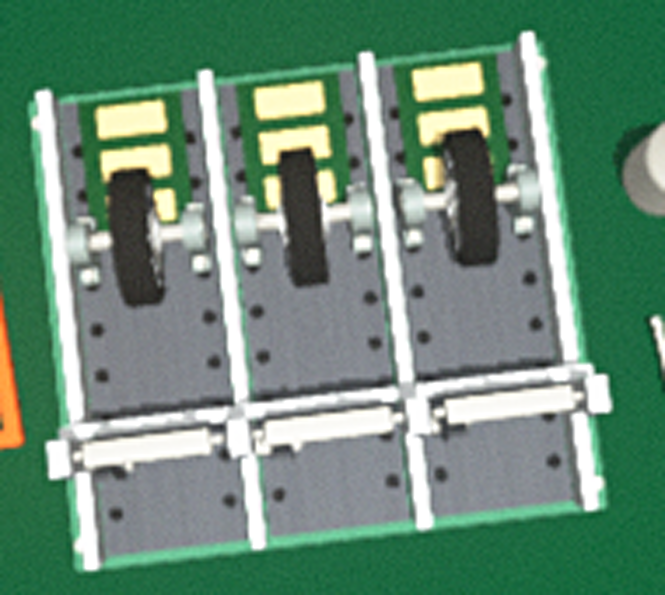

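View pics/sidec.png

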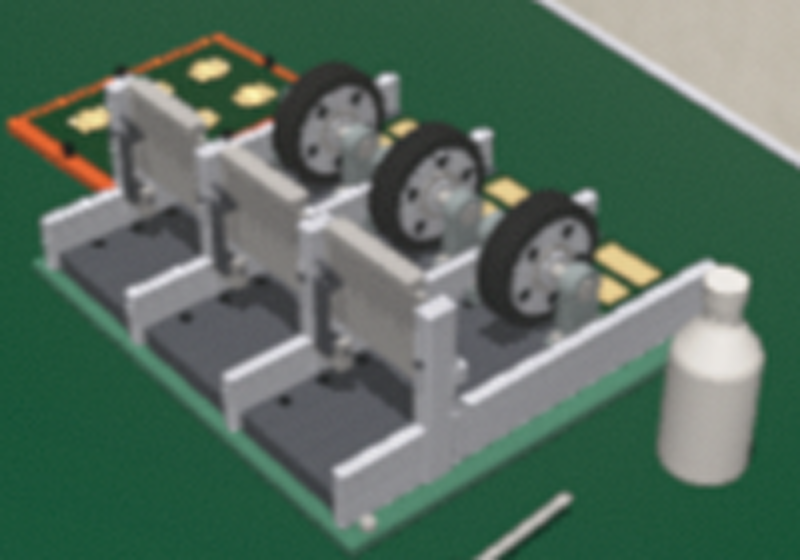

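The crops show all three wheels upright. In the top crop the bar centres are at about (148,447), (327,426) and (512,402), with the catches at each bar's +y (left) end. In the side crop the bar tops centre at about (165,103), (263,173) and (374,252).

```bash
cat > h.py <<'E'
import numpy as np,cv2,json
from rig import arm
def cam(n):
    c=arm.capture(n);return c
def ray(c,p):
    R,t=np.array(c['R']),np.array(c['t']);d=R.T@np.linalg.solve(c['mtx'],[p[0],p[1],1]);return -R.T@t,d/np.linalg.norm(d)
def onz(c,p,z):
    o,d=ray(c,p);return o+d*(z-o[2])/d[2]
def tri(c1,p1,c2,p2):
    o1,d1=ray(c1,p1);o2,d2=ray(c2,p2);s=np.linalg.lstsq(np.c_[d1,-d2],o2-o1,rcond=None)[0]
    a,b=o1+s[0]*d1,o2+s[1]*d2;return (a+b)/2,np.linalg.norm(a-b)
E
python3 - <<'E'
from h import *
np.set_printoptions(precision=4,suppress=True)
T,S=cam('top'),cam('side')
f=lambda u,v:(190+u/3.5-.36,130+v/3.5-.36); g=lambda u,v:(190+u/4-.37,170+v/4-.37)
for n,a,b in (('L',(148,447),(165,103)),('M',(327,426),(263,173)),('R',(512,402),(374,252))):
    print(n,onz(T,f(*a),.162),onz(S,g(*b),.162),tri(T,f(*a),S,g(*b)))
for p in ((92,568),(603,507),(33,100),(540,40)): print('base',onz(T,f(*p),.005))
for p in ((352,548),(38,262)): print('baseS',onz(S,g(*p),.005))
im=T['color'];m=((im.max(2)<60)*255).astype('uint8');m[:130]=0;m[225:]=0;m[:,:205]=0;m[:,345:]=0
m=cv2.morphologyEx(m,cv2.MORPH_OPEN,np.ones((3,3)))
n,l,st,ce=cv2.connectedComponentsWithStats(m)
for i in range(1,n):
    if st[i,4]>100:
        ys,xs=np.where(l==i);o=onz(T,ce[i],.11)
        print(st[i],ce[i],'z.11',o, cv2.minAreaRect(np.c_[xs,ys].astype('f4')), [onz(T,(xs[ys==y].mean(),y),.133) for y in (int(ce[i][1]),)])
print('cams',ray(T,(0,0))[0],ray(S,(0,0))[0])
E
```

```text
L [0.431  0.1309 0.162 ] [0.4275 0.1236 0.162 ] (array([0.431 , 0.1315, 0.157 ]), np.float64(3.861083545404202e-05))
M [0.4452 0.014  0.162 ] [0.4415 0.0037 0.162 ] (array([0.4459, 0.0136, 0.155 ]), np.float64(0.0015422567395441589))
R [ 0.4613 -0.107   0.162 ] [ 0.4555 -0.1143  0.162 ] (array([ 0.4608, -0.1074,  0.1558]), np.float64(0.0014553381528884847))
base [0.3397 0.1894 0.005 ]
base [ 0.3865 -0.1922  0.005 ]
base [0.695 0.242 0.005]
base [ 0.743  -0.1492  0.005 ]
baseS [ 0.3886 -0.1921  0.005 ]
baseS [0.3428 0.2023 0.005 ]
[317 167  15  39 374] [325.1176 186.2059] z.11 [ 0.6039 -0.0879  0.11  ] ((324.75384521484375, 186.03079223632812), (37.954627990722656, 11.907332420349121), 82.87498474121094) [array([ 0.6009, -0.0869,  0.133 ])]
[270 173  10  13 105] [274.9905 178.4   ] z.11 [0.6228 0.0345 0.11  ] ((274.5, 179.0), (12.0, 9.0), 90.0) [array([0.6199, 0.0352, 0.133 ])]
[221 179  11  19 175] [226.3486 187.3829] z.11 [0.6003 0.1532 0.11  ] ((226.0, 188.0), (18.0, 10.0), 90.0) [array([0.5978, 0.1499, 0.133 ])]
[272 191  11  20 158] [277.057  201.7911] z.11 [0.5652 0.0291 0.11  ] ((277.16595458984375, 200.48895263671875), (19.623106002807617, 9.312660217285156), 86.18592071533203) [array([0.5645, 0.0289, 0.133 ])]
[223 200  14  17 170] [228.7882 208.2824] z.11 [0.549  0.1464 0.11  ] ((229.20590209960938, 207.8235626220703), (18.19017219543457, 11.156638145446777), 75.96376037597656) [array([0.5474, 0.1443, 0.133 ])]
cams [0.4407 0.0115 1.1991] [-0.0041 -0.8418  0.7807]
```

Bars agree across views (120 mm spacing, height close to 162 mm). This gives a track yaw of about 7.2°, track origin (0.530, 0.024), and wheels at L (0.579,0.151), M (0.594,0.032), R (0.609,-0.087). Next I move over the left wheel and align the tool's y with the axle.

```bash
python3 -m jog '[[-4,-2,0,-5],[-8,-4,0,-10],[-12,-6,0,-15],[-16,-8,0,-20],[-20,-10.4,0,-25],[-24,-12.5,0,-27.7],[-28,-14.6,0,-27.7],[-32,-16.7,0,-27.7],[-36,-18.8,0,-27.7],[-40,-20.9,0,-27.7],[-44,-23,0,-27.7],[-48.9,-25.5,0,-27.7]]' 0.6
cat >> h.py <<'E'
from scipy.spatial.transform import Rotation as Ro
def to(p,yaw=7.2):
    s=arm.sense();R=Ro.from_rotvec(s['ee_rot']).as_matrix();y=R[:,1]
    print('clock',s['clock'],'pos',s['tool_pos'].round(4),'yawy',np.degrees(np.arctan2(-y[0],y[1])).round(2),'F',np.array(s['force']).round(2),'w',s['grip_width'])
    print('shift cm',(R.T@(np.array(p)-s['tool_pos'])*100).round(2))
E
python3 -c "
from h import *
print(arm.tips_ahead);to([.579,.151,.252])"
```

```text
clock: 1.2
tool_pos: [0.5451, 0.1882, 0.2532]
ee_rot: [0.197, -3.135, -0.0]
force: [0.9, 1.1, -0.0]
grip_width: 0.0513
grasp_force: 0.0
0.022
clock 1.2 pos [0.5451 0.1882 0.2532] yawy 7.19 F [ 0.89  1.09 -0.03] w 0.0513009726524073
shift cm [-2.89 -4.12  0.12]
```

```bash
python3 -m jog '[[0,0,0,0]]'; python3 -c "
from h import *
to([.579,.151,.252])"
```

```text
clock: 1.28
tool_pos: [0.5496, 0.1846, 0.2534]
ee_rot: [-0.189, 3.132, -0.005]
force: [0.4, 1.1, -0.1]
grip_width: 0.0515
grasp_force: 0.0
clock 1.2833 pos [0.5496 0.1846 0.2534] yawy 6.92 F [ 0.42  1.06 -0.13] w 0.05148853548571166
shift cm [-2.51 -3.69  0.16]
```

```bash
python3 -m jog '[[-1.3,-1.9,0,0],[-2.5,-3.7,0.1,0],[-2.5,-3.7,3,0],[-2.5,-3.7,5,0],[-2.5,-3.7,6,0],[-2.5,-3.7,6,0],[-2.5,-3.7,6,0]]'
python3 - <<'E'
from h import *
to([.579,.151,.142])
for n,(r,c) in (('top',(130,190)),('side',(150,180))):
    a=cam(n)['color'][r:r+150,c:c+200,::-1];cv2.imwrite(f'pics/{n}1.png',cv2.resize(a,None,fx=2,fy=2,interpolation=cv2.INTER_CUBIC))
a=np.hstack([cv2.imread('pics/top1.png'),cv2.imread('pics/side1.png')]);cv2.imwrite('pics/b1.png',a)
E
```

```text
clock: 1.87
tool_pos: [0.5732, 0.1568, 0.1931]
ee_rot: [0.198, -3.134, 0.0]
force: [0.3, 0.0, -0.2]
grip_width: 0.0512
grasp_force: 0.0
clock 1.8667 pos [0.5732 0.1568 0.1931] yawy 7.22 F [ 0.34  0.02 -0.21] w 0.051240564542173295
shift cm [-0.51 -0.64  5.11]
```

View pics/b1.png

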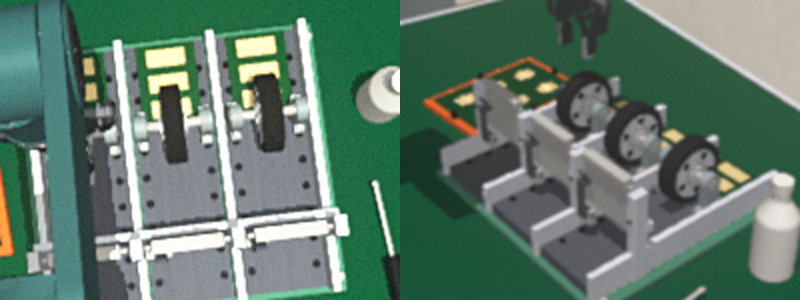

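The crop shows the fingers straddling above the left wheel, at about (580,30) in the composite. Next: lower, then rock.

```bash
python3 -m jog '[[-0.5,-0.6,2,0],[-0.5,-0.6,4,0],[-0.5,-0.6,5.4,0],[-0.5,-0.6,5.4,0],[-0.5,-0.6,5.4,0],[-0.5,-0.6,5.4,0]]'; python3 -c "
from h import *
to([.579,.151,.138])"; python3 -m jog '[[0,0.3,0,0],[0,0.6,0,0],[0,0.8,0,0],[0,1,0,0],[0,1,0,0]]'; python3 -m jog '[[0,0.1,0,0],[0,0.2,0,0],[0,0.2,0,0]]';  python3 -m jog '[[0,0.1,0,0],[0,0.2,0,0],[0,0.2,0,0]]'
```

```text
clock: 2.47
tool_pos: [0.5804, 0.1515, 0.1409]
ee_rot: [-0.198, 3.133, 0.0]
force: [0.2, -0.6, 0.1]
grip_width: 0.0511
grasp_force: 0.0
clock 2.4667 pos [0.5804 0.1515 0.1409] yawy 7.22 F [ 0.21 -0.62  0.09] w 0.05109478411490798
shift cm [ 0.15 -0.03  0.29]
clock: 2.88
tool_pos: [0.5781, 0.1616, 0.1396]
ee_rot: [-0.198, 3.135, 0.0]
force: [0.0, 0.6, -0.3]
grip_width: 0.051
grasp_force: 0.0
clock: 3.13
tool_pos: [0.578, 0.1627, 0.1393]
ee_rot: [-0.198, 3.135, -0.002]
force: [0.2, -2.2, 0.9]
grip_width: 0.0512
grasp_force: 1.0
clock: 3.38
tool_pos: [0.5779, 0.1632, 0.1393]
ee_rot: [-0.198, 3.135, -0.005]
force: [0.2, -8.5, 2.2]
grip_width: 0.051
grasp_force: 4.2
```

The left wheel is stiff: 8.5 N within 0.5 mm after contact, so it is sound. On to the middle.

```bash
python3 -m jog '[[0,-0.7,0,0],[0,-1.4,0,0],[0,-1.4,-2,0],[0,-1.4,-4,0],[0,-5,-4,0],[0,-9,-4,0],[0,-13.3,-4,0],[0,-13.3,-4,0],[0,-13.3,-4,0],[0,-13.3,-4,0]]'; python3 -c "
from h import *
to([.594,.032,.140])"
```

```text
clock: 4.22
tool_pos: [0.594, 0.033, 0.1791]
ee_rot: [0.195, -3.135, -0.001]
force: [0.1, 0.4, 0.0]
grip_width: 0.0513
grasp_force: 0.0
clock 4.2167 pos [0.594  0.033  0.1791] yawy 7.1 F [0.14 0.38 0.02] w 0.05126852623800917
shift cm [ 0.01 -0.1   3.91]
```

```bash
python3 -m jog '[[0,-0.1,2,0],[0,-0.1,4,0],[0,-0.1,4,0],[0,-0.1,4,0],[0,0.3,4,0],[0,0.6,4,0],[0,0.9,4,0],[0,0.9,4,0]]'; for i in 1 2 3; do python3 -m jog '[[0,0.1,0,0],[0,0.2,0,0],[0,0.2,0,0]]';done
```

```text
clock: 4.88
tool_pos: [0.5935, 0.043, 0.1402]
ee_rot: [-0.198, 3.134, 0.0]
force: [0.5, -0.1, 1.0]
grip_width: 0.0517
grasp_force: 0.0
clock: 5.13
tool_pos: [0.5933, 0.0436, 0.1397]
ee_rot: [-0.197, 3.134, -0.002]
force: [-0.4, -1.7, 1.2]
grip_width: 0.0514
grasp_force: 0.8
clock: 5.38
tool_pos: [0.5934, 0.0441, 0.1397]
ee_rot: [-0.198, 3.134, -0.005]
force: [1.5, -7.4, 2.8]
grip_width: 0.0514
grasp_force: 4.0
clock: 5.63
tool_pos: [0.5934, 0.0446, 0.1398]
ee_rot: [-0.198, 3.134, -0.009]
force: [0.7, -14.0, 1.6]
grip_width: 0.0513
grasp_force: 6.9
```

The middle wheel is stiff too. Now the right.

```bash
python3 -m jog '[[0,-0.8,0,0],[0,-1.4,0,0],[0,-1.4,-2,0],[0,-1.4,-4,0],[0,-5,-4,0],[0,-9,-4,0],[0,-13.4,-4,0],[0,-13.4,-4,0],[0,-13.4,-4,0],[0,-13.4,-4,0]]'; python3 -c "
from h import *
to([.609,-.087,.140])"
```

```text
clock: 6.47
tool_pos: [0.6087, -0.0848, 0.1789]
ee_rot: [0.195, -3.135, -0.002]
force: [-0.8, 0.3, -0.7]
grip_width: 0.0512
grasp_force: 0.0
clock 6.4667 pos [ 0.6087 -0.0848  0.1789] yawy 7.11 F [-0.79  0.27 -0.7 ] w 0.05115722104125632
shift cm [-0.01 -0.23  3.89]
```

```bash
python3 -m jog '[[0,-0.2,2,0],[0,-0.2,4,0],[0,-0.2,4,0],[0,-0.2,4,0],[0,0.3,4,0],[0,0.6,4,0],[0,0.9,4,0],[0,0.9,4,0]]'; for i in 1 2 3 4; do python3 -m jog '[[0,0.1,0,0],[0,0.2,0,0],[0,0.2,0,0]]';done
```

```text
clock: 7.13
tool_pos: [0.6084, -0.0751, 0.1403]
ee_rot: [-0.199, 3.134, -0.0]
force: [-0.2, -0.4, 0.3]
grip_width: 0.0513
grasp_force: 0.0
clock: 7.38
tool_pos: [0.6079, -0.074, 0.1395]
ee_rot: [-0.197, 3.135, -0.0]
force: [0.3, 0.1, 0.7]
grip_width: 0.0511
grasp_force: 0.0
clock: 7.63
tool_pos: [0.6075, -0.072, 0.1393]
ee_rot: [0.197, -3.135, 0.0]
force: [0.4, -0.5, -0.3]
grip_width: 0.0515
grasp_force: 0.0
clock: 7.88
tool_pos: [0.6076, -0.0711, 0.1393]
ee_rot: [-0.198, 3.135, -0.003]
force: [-0.0, -5.2, -1.5]
grip_width: 0.0513
grasp_force: 2.5
clock: 8.13
tool_pos: [0.6077, -0.0703, 0.1394]
ee_rot: [-0.198, 3.134, -0.006]
force: [0.8, -9.7, -1.9]
grip_width: 0.0515
grasp_force: 4.6
```

Contact came about 4 mm later than for the other two, which fits a lean to the hard stop. I'll retract and check in the images.

```bash
python3 -m jog '[[0,-0.6,0,0],[0,-1.1,0,0],[0,-1.2,0,0],[0,-1.2,-2,0],[0,-1.2,-4,0],[0,-1.2,-8,0],[4,-1.2,-8,0],[8,-1.2,-8,0],[12,-1.2,-8,0],[15,-1.2,-8,0],[15,-1.2,-8,0],[15,-1.2,-8,0]]' 0
python3 - <<'E'
from h import *
to([.4608,-.107,.20])
T,S=cam('top')['color'],cam('side')['color']
u=lambda a,k:cv2.resize(np.ascontiguousarray(a[:,:,::-1]),(400,400),interpolation=cv2.INTER_CUBIC)
t0=cv2.imread('pics/side0.png')[:,:,::-1]
cv2.imwrite('pics/b2.png',np.hstack([u(t0[190:270,290:370],0),u(S[190:270,290:370],0)]))
cv2.imwrite('pics/b3.png',u(T[130:270,230:370],0))
E
```

```text
clock: 9.13
tool_pos: [0.4582, -0.0984, 0.2195]
ee_rot: [0.195, -3.135, -0.001]
force: [0.5, -0.5, 0.2]
grip_width: -0.0001
grasp_force: 0.0
clock 9.1333 pos [ 0.4582 -0.0984  0.2195] yawy 7.12 F [ 0.49 -0.51  0.19] w -0.00012581669958159532
shift cm [-0.15 -0.88  1.95]
```

View pics/b2.png

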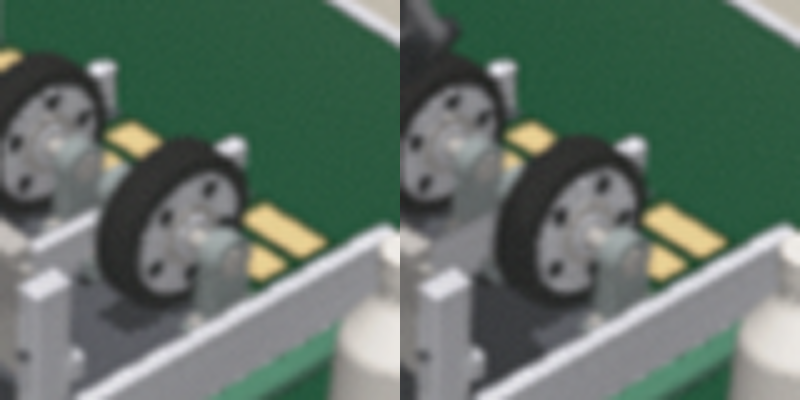

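View pics/b3.png

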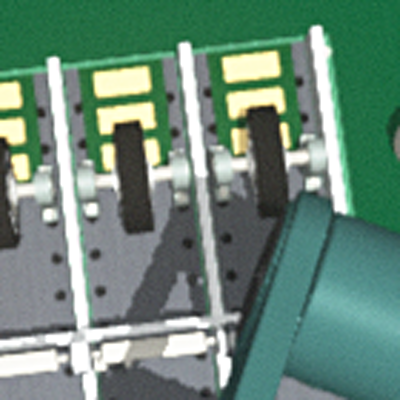

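In the side crop the right wheel has visibly tilted compared with the start, with its top towards the middle lane at (580,145) and more of its face showing. It is the worn one and stays leaning. With the fingers shut, I press its bar slightly off centre, away from the catch.

```bash
python3 -m jog '[[-0.1,-1.3,0,0],[-0.1,-1.3,0,0],[-0.1,-1.3,2,0],[-0.1,-1.3,3,0],[-0.1,-1.3,3,0],[-0.1,-1.3,3.5,0],[-0.1,-1.3,4,0],[-0.1,-1.3,4,0],[-0.1,-1.3,4,0]]'; python3 -m jog '[[0,0,0.3,0],[0,0,0.6,0],[0,0,0.6,0],[0,0,0.6,0]]'; python3 -c "
from h import *
to([.460,-.112,.134])"
```

```text
clock: 9.98
tool_pos: [0.4627, -0.1117, 0.1795]
ee_rot: [-0.197, 3.135, -0.0]
force: [-0.0, -0.1, -0.0]
grip_width: -0.0001
grasp_force: 0.0
clock: 10.32
tool_pos: [0.4627, -0.1117, 0.1736]
ee_rot: [-0.197, 3.135, -0.001]
force: [1.3, 0.1, 1.3]
grip_width: 0.0002
grasp_force: 0.5
clock 10.3167 pos [ 0.4627 -0.1117  0.1736] yawy 7.2 F [1.26 0.12 1.28] w 0.00018821104972740468
shift cm [0.27 0.   3.96]
```

Contact should have come at about 162 mm, so I check with a picture.

Run:
```python
from h import *
a=np.ascontiguousarray(cam('side')['color'][180:280,240:340,::-1]);cv2.imwrite('pics/b4.png',cv2.resize(a,(600,600),interpolation=cv2.INTER_CUBIC))
```

```text
(no output)
```

View pics/b4.png

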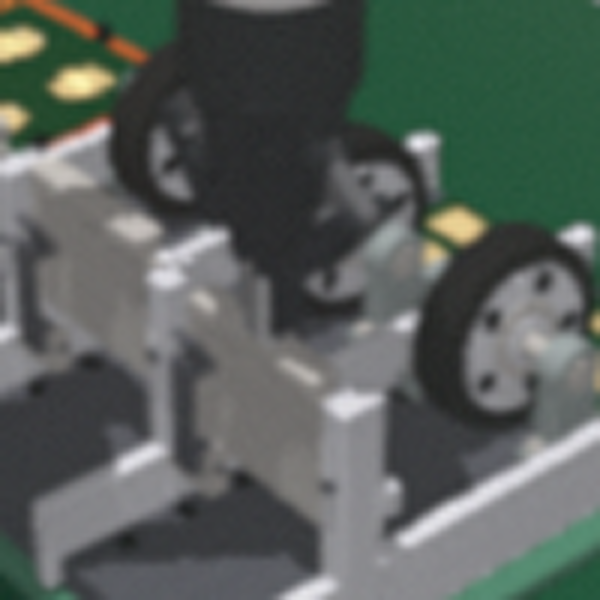

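The fingertip stands on the right bar at about (280,335). That bar's end at (315,378) is now about 10 mm lower against its post than the middle bar is, so it is already moving down as it should. I continue pressing.

```bash
python3 -m jog '[[0,0,0.4,0],[0,0,0.8,0],[0,0,1.2,0],[0,0,1.6,0],[0,0,1.6,0]]'; python3 -m jog '[[0,0,0.4,0],[0,0,0.8,0],[0,0,1.2,0],[0,0,1.6,0],[0,0,1.6,0]]';python3 -m jog '[[0,0,0.2,0],[0,0,0.4,0],[0,0,0.4,0],[0,0,0.4,0]]'; python3 -c "
from h import *
to([.460,-.112,.134])"
```

```text
clock: 10.78
tool_pos: [0.4627, -0.1117, 0.1573]
ee_rot: [-0.197, 3.135, -0.001]
force: [0.6, -0.3, 0.8]
grip_width: 0.0002
grasp_force: 0.4
clock: 11.2
tool_pos: [0.4626, -0.1116, 0.1413]
ee_rot: [-0.197, 3.135, -0.0]
force: [0.2, -0.1, 1.6]
grip_width: 0.0002
grasp_force: 0.5
clock: 11.53
tool_pos: [0.4626, -0.1116, 0.1374]
ee_rot: [-0.197, 3.135, -0.0]
force: [1.2, 0.1, 1.0]
grip_width: -0.0002
grasp_force: 0.7
clock 11.5333 pos [ 0.4626 -0.1116  0.1374] yawy 7.2 F [1.17 0.09 1.01] w -0.00022506504356253497
shift cm [ 0.26 -0.01  0.34]
```

The force is too low for moving the gate, so I look again.

Run:
```python
from h import *
S=cam('side')
a=np.ascontiguousarray(S['color'][180:280,240:340,::-1]);cv2.imwrite('pics/b5.png',cv2.resize(a,(600,600),interpolation=cv2.INTER_CUBIC))
def pr(p):
    q=S['mtx']@(np.array(S['R'])@p+S['t']);return ((q[:2]/q[2]-[240,180]+.4)*6).round(0)
p=arm.sense()['tool_pos']-[0,0,.022];print('tip',pr(p))
x=np.array([.992,.125,0]);y=np.array([-.125,.992,0]);b=np.array([.460,-.106,0])
for z in (.162,.115): print(z,[pr(b+y*s+[0,0,z]) for s in (-.042,0,.042)])
```

```text
tip [272. 398.]
0.162 [array([324., 350.]), array([260., 305.]), array([198., 262.])]
0.115 [array([323., 440.]), array([260., 393.]), array([200., 349.])]
```

View pics/b5.png

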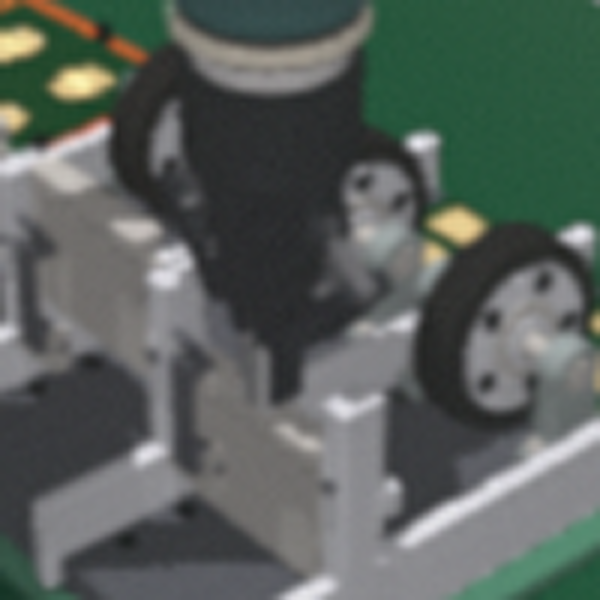

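The gate is nearly down: the bar's right end at (310,435) matches the projected height of about 115 mm. The last few millimetres take it to the end stop.

```bash
for i in 1 2 3; do python3 -m jog '[[0,0,0.1,0],[0,0,0.2,0],[0,0,0.2,0]]'; done
```

```text
clock: 11.83
tool_pos: [0.4626, -0.1116, 0.1355]
ee_rot: [-0.197, 3.135, -0.0]
force: [-0.2, -1.2, 4.3]
grip_width: 0.0002
grasp_force: 1.8
clock: 12.08
tool_pos: [0.4626, -0.1117, 0.1339]
ee_rot: [-0.197, 3.135, -0.001]
force: [-1.0, 0.1, 9.6]
grip_width: 0.0001
grasp_force: 5.0
clock: 12.33
tool_pos: [0.4626, -0.1117, 0.1337]
ee_rot: [-0.197, 3.134, -0.001]
force: [-7.1, 2.5, 32.0]
grip_width: 0.0001
grasp_force: 15.9
```

End stop reached: 32 N with the tip at 111.7 mm. I retract straight up and check.

```bash
python3 -m jog '[[0,0,-0.5,0],[0,0,-3,0],[0,0,-6,0],[0,0,-10,0],[0,0,-12,0],[0,4,-12,0],[0,8,-12,0],[0,12,-12,0],[0,16,-12,0],[0,20,-12,0],[0,20,-12,0],[0,20,-12,0]]'
python3 - <<'E'
from h import *
to([.46,-.11,.2])
S,T=cam('side'),cam('top')
u=lambda a:cv2.resize(np.ascontiguousarray(a[:,:,::-1]),(400,400),interpolation=cv2.INTER_CUBIC)
cv2.imwrite('pics/b6.png',np.hstack([u(S['color'][170:290,230:350]),u(T['color'][140:290,230:380])]))
E
```

```text
clock: 13.33
tool_pos: [0.4362, 0.0887, 0.2509]
ee_rot: [0.205, -3.134, 0.0]
force: [0.2, -1.4, 0.7]
grip_width: -0.0
grasp_force: 0.0
clock 13.3333 pos [0.4362 0.0887 0.2509] yawy 7.49 F [ 0.17 -1.41  0.74] w -1.3104316172029383e-05
shift cm [  0.23 -20.01   5.1 ]
```

View pics/b6.png

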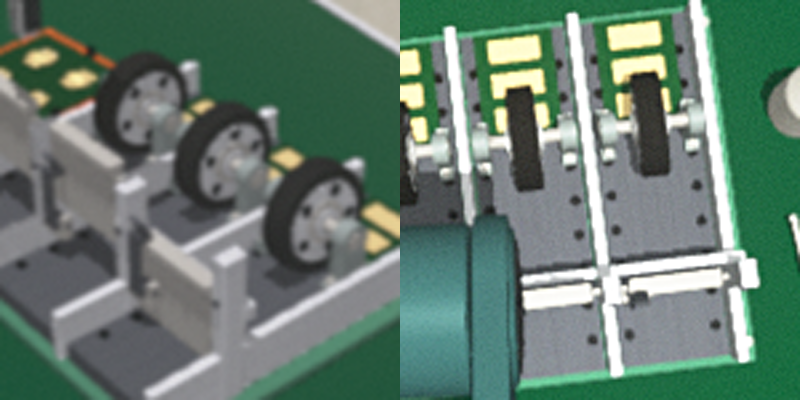

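The right gate is down, with its bar at about (180,265) and the catch over its left end at about (640,298). The other two gates stay up, the right wheel still leans, and the arm is clear, so I hand the job in.

```bash
python3 -m jog '[[0,0,0,0],[0,0,0,0],[0,0,0,0],[0,0,0,0]]'; python3 -c "
from rig import arm
print(arm.job_done())"
```

```text
clock: 13.77
tool_pos: [0.4375, 0.0859, 0.2512]
ee_rot: [0.194, -3.135, 0.0]
force: [0.5, 1.1, -0.1]
grip_width: 0.0001
grasp_force: 0.0
the job is handed in; nothing more can be done
None
```

The right wheel has the worn bearing; I pushed its gate down to the end stop, where the pictures show the catch over the bar, left the other two gates open, touched nothing around the track, and handed the job in at about 14 s (no verdict was returned).

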